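# Gauge two transmission sleeves and sort them

### The arm

A 6-joint arm with a two-finger parallel gripper is mounted at the origin on the work surface. World frame = base frame: x ahead of the robot, y to its left, z up, the work surface at z = 0. Lengths are in m, angles in degrees, forces in N, time in s.
With the tool pointing down it reaches from about 0.4 to 0.825 m from the base axis. Payload 7 kg.
Tool frame: the origin (TCP) lies between the finger pads; the fingertips stand 22 mm ahead of it and the grasp point (between the pads) lies 3 mm ahead of it; z points along the fingers, y is the line along which they close (so a half turn about z gives the same grasp; the last joint's range is limited). The gripper opens to 88 mm and grips with 3 to 60 N. Pads are 19 mm wide; open, the fingers measure 130 mm over their backs; the gripper's body (78 mm by 193 mm) begins 47 mm behind the grasp point.
Start: joints at [82.168, 20.546, 0.682, 0, -70.136, -16.507], TCP at [0.278, 0.615, 0.249] pointing down, gripper open.
Joint ranges: [-176.03, 176.03], [-82.01, 121.73], [-58.28, 71.71], [-173.87, 95.51], [-174.79, -0.11], [-173.66, 173.66]. Speed limits (degrees/s): [136.94, 136.94, 172.46, 180, 180, 180].

### API

Orientations are given as [roll, pitch, yaw] about the fixed x, y, z axes, in that order (R = Rz(yaw) Ry(pitch) Rx(roll)).
In Python, from plant import r, vision gives the robot as it stands.
- The arm moves only by the shell command python3 -m pendant 'ROWS' [FORCE]. ROWS is JSON, a list that holds one entry, the list of rows, each a list of 7 numbers: the shift along the tool's x, y, z scaled (see below), then the turn, a rotation vector about the tool's x, y, z scaled (see below), then the opening, from -1 (shut) to 1 (fully open). In form: [[[x, y, z, wx, wy, wz, fingers], ...]]. A call has exactly 8 rows; each row shifts and turns the commanded pose from where the row before left it, along the tool's axes as they then stand; what a row does not reach is not made up. The controller multiplies each number of a shift by 20 mm and each number of a turn by 4 degrees. A row lasts 1/10 s, in which the tool goes at most 50 mm and 8.59 degrees, less where a joint would pass 70% of its speed; a pose out of reach is approached as far as the arm can. A call with a number of a shift or a turn outside -1 to 1 is refused whole. A call with a gripper value outside its range is refused whole. The fingers move at their own pace and stop on an object; FORCE is the grip in N (left out, the last holds). Time passes only in rows, so rows that do not move let the fingers close, or fill a call up. It gives the time, the measured TCP pose, the force, the opening and the grip force at its end, in the units of the state.
- r.get_state(): the state, without advancing time (a new reading comes with each control period).
- vision.capture(name): name is "scene" or "side" or "wrist"; returns a dict with "frame" (420x560x3 uint8, blue, green, red), "depth" (420x560 float32, m along the optical axis (not along the pixel's ray), 0 where there is no reading), "camera_matrix" (3x3 intrinsics, pixels), "extrinsics" (4x4, takes a point from world to camera coordinates); the wrist camera has in their place "hand_eye" (4x4, takes a point from camera to tool coordinates, whose origin is the TCP and whose axes are the flange's). Camera axes: x right, y up, looking along -z (the intrinsics and any distortion apply to the point x, -y, -z); pixel columns grow to the right and rows downward; lengths in m; the calibration is good to about 2 mm. A picture is of the moment at which its call begins: read the wrist's pose just before it.
- r.close_job(): hands the job in; it is judged then, once.
The state is a dict: "time_s": time; "joints": joint angles; "qd": joint speeds; "joint_torque": joint torques, N m; "tcp_pos": TCP position; "eef_rot": TCP orientation; "contact_force": force on the tool from outside, world axes, zero at the start; "moment": the same for the moment, N m; "gripper_width": finger opening in m; "gripper_force": force on a finger pad.
Only numpy, scipy, OpenCV 4.12 (cv2) and the standard library are available. Lean on these libraries where they do the work, as an engineer would, in place of code of your own. Each camera call takes 0.05 s, during which the arm holds its last target. There are 200 camera calls.

### The job

Test the two steel sleeves on the brass gauge pin, one at a time: slide the sleeve gently down the pin until it either rests on the blue base (it fits) or stops part-way (it does not; never force it), then stand it upright on the floor of the green tray if it fits or of the red tray if it does not, before you take up the other sleeve. Leave everything else where it stands.

Things in the scene. Friction and masses are not known exactly. Their poses are not given: they have to be found in the camera images.
- sleeve_a: plain steel sleeve standing upright on the bench: a tube of 46 mm outside diameter, 70 mm tall, bore 31 mm at both ends. The two sleeves look the same, but a crushed bore may keep a sleeve from going all the way onto the gauge pin. Origin: centre of its lower end; z up along its axis. About 0.4 kg.
- sleeve_b: plain steel sleeve standing upright on the bench: a tube of 46 mm outside diameter, 70 mm tall, bore 31 mm at both ends. The two sleeves look the same, but a crushed bore may keep a sleeve from going all the way onto the gauge pin. Origin: centre of its lower end; z up along its axis. About 0.4 kg.
- gauge: fixed gauge: blue base 110 x 110 x 20 mm, upright brass pin at its centre, diameter 28, rising 60 mm above the base (top 6 mm taper to diameter 23). Origin: centre of the underside, under the pin axis; z up. A sleeve that fits sinks until its lower end rests on the base (20 mm above the origin); one that does not stops with its lower end 30 mm above the base.
- pin_tip (a point): centre of the top of the gauge pin, 80 mm above the bench
- tray_green: green open tray for sleeves that fit, fixed to the bench, 150 x 150 mm, walls 30 mm high and 5 mm thick, floor 5 mm thick. Origin: centre of its underside; x and y along its sides.
- tray_red: red open tray for sleeves that do not fit, same size and axes as the green tray.
- gear: bystander: steel gear, diameter 64, 30 tall, with a hub of diameter 30 up to 80 mm. Origin: centre of its underside
- grease: bystander: jar with black cap and yellow label, diameter 56, 75 tall. Origin: centre of its underside
- cleaner: bystander: green bottle, diameter 44, 160 tall. Origin: centre of its underside
- spray: bystander: grey spray can with red cap, diameter 44, 155 tall. Origin: centre of its underside
- piston_green: bystander: low aluminium piston, diameter 50, 14 tall with a hub to 24 mm, lying in a corner of the green tray. Origin: centre of its underside
- piston_red: bystander: the same kind of piston lying in a corner of the red tray. Origin: centre of its underside
Things that resemble listed ones, but are neither listed nor needed, are in the scene too. What is shaped like the sleeve_b but purple is not meant.

How it is judged (in metres and radians):
On the way, in this order (a step that is already met when the one before it is completed fails the run):
1. one sleeve has been slid down the gauge pin as far as it goes, while the other still stands where it was ((((horizontal distance between sleeve_a and gauge below 0.005 m and z of sleeve_a in the frame of gauge below 0.0245 m and angle between sleeve_a's own z axis and vertical below 0.1 rad) and distance of sleeve_b from where it was at the start of the episode below 0.03 m) or ((horizontal distance between sleeve_b and gauge below 0.005 m and z of sleeve_b in the frame of gauge below 0.055 m and angle between sleeve_b's own z axis and vertical below 0.1 rad) and distance of sleeve_a from where it was at the start of the episode below 0.03 m))), for 0.15 s.
2. the other sleeve has been slid down the gauge pin as far as it goes, while the first stands in its proper tray ((((horizontal distance between sleeve_a and gauge below 0.005 m and z of sleeve_a in the frame of gauge below 0.0245 m and angle between sleeve_a's own z axis and vertical below 0.1 rad) and (angle between sleeve_b's own z axis and vertical below 0.1 rad and z of sleeve_b in the frame of tray_red below 0.01 m and x of sleeve_b in the frame of tray_red between -0.055 and 0.055 m and y of sleeve_b in the frame of tray_red between -0.055 and 0.055 m)) or ((horizontal distance between sleeve_b and gauge below 0.005 m and z of sleeve_b in the frame of gauge below 0.055 m and angle between sleeve_b's own z axis and vertical below 0.1 rad) and (angle between sleeve_a's own z axis and vertical below 0.1 rad and z of sleeve_a in the frame of tray_green below 0.01 m and x of sleeve_a in the frame of tray_green between -0.055 and 0.055 m and y of sleeve_a in the frame of tray_green between -0.055 and 0.055 m)))), for 0.15 s.
At the end, for the whole second after the job is handed in: the sleeve that fits stands upright (within 0.1 rad) on the floor of the green tray and the sleeve that does not fit stands likewise in the red tray, each with its axis within 55 mm of the tray's centre along both tray axes, its lower end less than 10 mm above the tray's underside, and at rest (angle between each of sleeve_a, sleeve_b's own z axis and vertical below 0.1 rad and z of sleeve_a in the frame of tray_green below 0.01 m and x of sleeve_a in the frame of tray_green between -0.055 and 0.055 m and y of sleeve_a in the frame of tray_green between -0.055 and 0.055 m and z of sleeve_b in the frame of tray_red below 0.01 m and x of sleeve_b in the frame of tray_red between -0.055 and 0.055 m and y of sleeve_b in the frame of tray_red between -0.055 and 0.055 m and linear speed of each of sleeve_a, sleeve_b below 0.02 m/s and angular speed of each of sleeve_a, sleeve_b below 0.2 rad/s); the robot touches nothing.
It fails at once if something other than the two sleeves is shifted by more than 30 mm or knocked over (distance of any of gear, grease, cleaner, spray, piston_green, piston_red from where it was at the start of the episode above 0.03 m or angle between any of gear, grease, cleaner, spray, piston_green, piston_red's own z axis and vertical above 0.5 rad).
It fails at once if a sleeve is forced on the gauge, with more than 80 N (contact force between any of sleeve_a, sleeve_b and gauge above 80 N).
It also fails if it takes over 70 s, if anything falls off the work surface, if the arm or the gripper's body presses on something with over 40 N, if the wrist force passes 120 N, or if a joint passes its speed limit or range.

## Working session

There is one attempt and no reset: what is moved stays moved. The work goes in short steps, Python scripts to look and compute and a shell command to move; the robot and the scene stay as the last step left them, time stands still between calls to the robot, and variables do not carry over. Pictures are saved under pics/ and viewed, at most 10 in all, crops included, and the job is handed in when it is done.

```bash
mkdir -p pics; ls
python3 - <<'E'
from plant import r, vision
import cv2,numpy as np,pickle
print(r.get_state())
d={}
for n in ("scene","side"):
    c=vision.capture(n); d[n]=c; cv2.imwrite(f"pics/{n}0.png",c["frame"]); print(n,c["camera_matrix"].tolist(),np.round(c["extrinsics"],3).tolist(),[k for k in c])
pickle.dump(d,open("d0.pkl","wb"))
E
```

```text
pics
{'time_s': 0.0, 'joints': array([ 8.21677179e+01,  2.05914462e+01,  6.32087996e-01, -2.05660165e-02,
       -7.01330177e+01, -1.65060613e+01]), 'qd': array([ 0.11440939,  0.07536021, -0.01818636,  0.08736845, -0.0397123 ,
        0.02928984]), 'joint_torque': array([-5.10669415e-04, -5.82716596e+01,  2.93052578e+01,  6.99744388e+00,
        6.94673668e-03, -1.64726471e-04]), 'tcp_pos': array([0.27802538, 0.61458597, 0.2476083 ]), 'eef_rot': array([ 1.79905938e+02, -7.71178043e-03, -2.43453418e+01]), 'contact_force': array([-0.1758846 ,  0.3666298 ,  0.16893738]), 'moment': array([-0.00468757,  0.00750901, -0.01341043]), 'gripper_force': 0.0, 'gripper_width': 0.08783245959222873}
scene [[429.0280456392706, 0.0, 279.72985160293524], [0.0, 429.0280456392706, 215.8214132727858], [0.0, 0.0, 1.0]] [[-0.059, 0.998, 0.009, -0.007], [-0.74, -0.05, 0.671, 0.347], [0.67, 0.033, 0.742, -1.361], [0.0, 0.0, 0.0, 1.0]] ['frame', 'depth', 'camera_matrix', 'extrinsics']
side [[489.3607362673587, 0.0, 274.51575771362735], [0.0, 489.3607362673587, 211.12475689490805], [0.0, 0.0, 1.0]] [[0.997, -0.071, 0.01, -0.532], [0.041, 0.682, 0.73, -0.114], [-0.059, -0.728, 0.683, -1.123], [0.0, 0.0, 0.0, 1.0]] ['frame', 'depth', 'camera_matrix', 'extrinsics']
```

View pics/scene0.png

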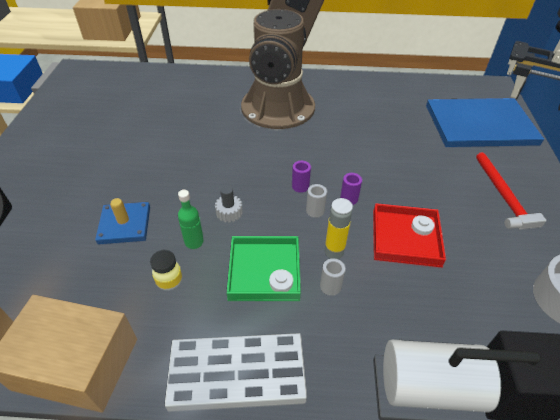

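View pics/side0.png

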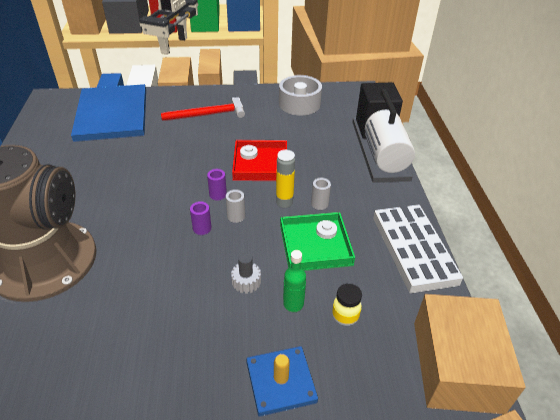

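The scene view shows the steel sleeves at about (316,200) and (333,276), with the purple look-alikes at (301,176) and (351,188). The gauge is at (122,218), the green tray at (264,267) and the red tray at (408,235). The yellow can with a grey cap is at (340,225). In the side view the sleeves are at (235,206) and (321,193), and the gauge is at (281,372).

```bash
cat > h.py <<'E'
import numpy as np,pickle,cv2
from scipy.optimize import least_squares
def cloud(c,T=None):
    d=c["depth"];K=c["camera_matrix"];v,u=np.mgrid[:d.shape[0],:d.shape[1]]
    P=np.stack([(u-K[0,2])/K[0,0]*d,-(v-K[1,2])/K[1,1]*d,-d,np.ones_like(d)],-1)
    M=np.linalg.inv(c["extrinsics"]) if T is None else T
    W=(P@M.T)[...,:3]; W[d<=0]=np.nan; return W
def fit(xy,r=None):
    x0=[*np.median(xy,0)]+([0.02] if r is None else [])
    f=lambda p:np.hypot(xy[:,0]-p[0],xy[:,1]-p[1])-(r or p[2])
    return least_squares(f,x0,loss="soft_l1",f_scale=.001)
def proj(c,p):
    q=c["extrinsics"]@np.append(p,1);K=c["camera_matrix"]
    return K[0,0]*q[0]/-q[2]+K[0,2],K[1,1]*q[1]/q[2]+K[1,2]
E
python3 - <<'E'
from h import *
d=pickle.load(open("d0.pkl","rb"))
px={"scene":dict(s1=(316,200),s2=(333,276),p1=(301,176),p2=(351,188),pin=(121,212),grease=(166,270),cleaner=(191,225),can=(339,228),gearhub=(228,200)),
"side":dict(s1=(235,206),s2=(321,193),p1=(201,218),p2=(217,184),pin=(281,372),grease=(347,304),cleaner=(294,290),can=(286,178),gearhub=(245,268))}
C={n:cloud(d[n]) for n in d}
for n in d:
    W=C[n]
    for k,(u,v) in px[n].items():
        c=W[v,u,:2]; 
        m=(np.hypot(W[...,0]-c[0],W[...,1]-c[1])<.045)
        hi=np.nanmax(W[...,2][m]); print(n,k,np.round(W[v,u],3),"top",round(float(hi),3))
# sleeves: circle fit
for k in("s1","s2","p1","p2","pin","can"):
  pts=[]
  for n in d:
    W=C[n];u,v=px[n][k];c=W[v,u,:2]
    sel=W[(np.hypot(W[...,0]-c[0],W[...,1]-c[1])<.035)&(W[...,2]>(.03 if k=="pin" else .012))&(W[...,2]<(.07 if k=="pin" else .068))]
    f=fit(sel[:,:2],.014 if k=="pin" else .022 if k=="can" else .023);print(k,n,np.round(f.x,4),len(sel),"rms",np.sqrt(np.mean(f.fun**2)).round(4)); 
    t=W[(np.hypot(W[...,0]-c[0],W[...,1]-c[1])<.035)&(W[...,2]>.066)]
    print("   rim",len(t),np.round((t.min(0)+t.max(0))/2,4) if len(t) else 0, np.round(np.ptp(t,axis=0),3) if len(t) else 0)
# trays, base by colour
for n in d:
    hsv=cv2.cvtColor(d[n]["frame"],cv2.COLOR_BGR2HSV);W=C[n]
    for k,lo,hi,(za,zb) in(("green",(50,150,80),(75,255,255),(.002,.04)),("red",(0,180,90),(6,255,255),(.002,.04)),("blue",(100,150,60),(118,255,255),(.012,.03))):
        m=cv2.inRange(hsv,lo,hi)>0
        u,v={"scene":dict(green=(264,250),red=(395,235),blue=(135,232)),"side":dict(green=(300,240),red=(262,168),blue=(265,390))}[n][k]
        c=W[v,u]; m&=(np.hypot(W[...,0]-c[0],W[...,1]-c[1])<.16)&(W[...,2]>za)&(W[...,2]<zb)
        if k!="blue": m&=W[...,2]>.022
        p=W[m]; rc=cv2.minAreaRect(p[:,:2].astype(np.float32)*1000); print(n,k,len(p),rc)
E
```

```text
scene s1 [0.465 0.119 0.059] top 0.074
scene s2 [0.683 0.152 0.07 ] top 0.073
scene p1 [0.38  0.082 0.055] top 0.073
scene p2 [0.421 0.202 0.062] top 0.074
scene pin [ 0.53  -0.324  0.056] top 0.083
scene grease [ 0.687 -0.181  0.066] top 0.079
scene cleaner [ 0.581 -0.149  0.083] top 0.163
scene can [0.592 0.163 0.11 ] top 0.159
scene gearhub [ 0.479 -0.086  0.06 ] top 0.084
side s1 [0.444 0.097 0.057] top 0.076
side s2 [0.658 0.131 0.058] top 0.074
side p1 [0.364 0.06  0.057] top 0.076
side p2 [0.399 0.185 0.055] top 0.074
side pin [ 0.519 -0.346  0.064] top 0.084
side grease [ 0.659 -0.215  0.072] top 0.079
side cleaner [ 0.558 -0.179  0.077] top 0.163
side can [0.57  0.143 0.101] top 0.159
side gearhub [ 0.463 -0.107  0.066] top 0.083
s1 scene [0.4425 0.1197] 331 rms 0.0025
   rim 102 [0.4486 0.1193 0.0698] [0.036 0.045 0.007]
s1 side [0.4431 0.1209] 319 rms 0.002
   rim 85 [0.4434 0.1114 0.0713] [0.041 0.035 0.01 ]
s2 scene [0.6603 0.1535] 368 rms 0.0023
   rim 144 [0.6677 0.1529 0.0695] [0.034 0.044 0.007]
s2 side [0.661  0.1547] 315 rms 0.0023
   rim 79 [0.661  0.147  0.0701] 
[... 779 characters left out ...]
cene green 801 ((634.1661376953125, -32.795738220214844), (152.3286590576172, 235.26580810546875), 3.780120849609375)
scene red 715 ((516.7769165039062, 331.38629150390625), (150.4771728515625, 152.97171020507812), 85.7487564086914)
scene blue 1344 ((521.9284057617188, -331.4547119140625), (113.48377990722656, 108.46173858642578), 9.209297180175781)
side green 650 ((630.6340942382812, 9.607040405273438), (150.47312927246094, 154.00889587402344), 3.0191078186035156)
side red 347 ((514.6568603515625, 330.7430419921875), (155.29014587402344, 147.89556884765625), 85.25139617919922)
side blue 2822 ((520.925048828125, -332.8238830566406), (109.9884262084961, 111.17969512939453), 9.486917495727539)
```

Run:
```python
import pickle,cv2,numpy as np
d=pickle.load(open("d0.pkl","rb"))
a=d["scene"]["frame"][150:310,270:460];b=d["side"]["frame"][130:260,180:340]
a=cv2.resize(a,(400,337),interpolation=cv2.INTER_CUBIC);b=cv2.resize(b,(400,337),interpolation=cv2.INTER_CUBIC)
cv2.imwrite("pics/crop.png",np.hstack([a,b]))
```

```text
(no output)
```

View pics/crop.png

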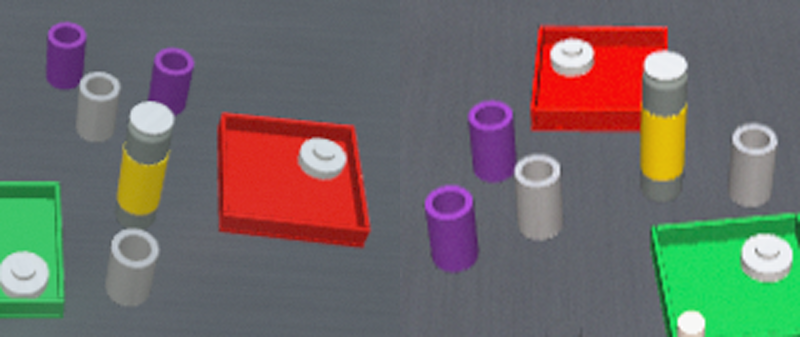

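The two plain steel sleeves are the grey ones, scene (316,200) and (333,276). In the crop they are at (98,105) and (132,265) on the left and (540,195) and (752,165) on the right. The tubes at (66,55) and (172,80) are purple, so they are not meant. Measured: s1 (0.443, 0.120), s2 (0.6605, 0.154), pin (0.5207, -0.3325). Their heights of 70 and 80 mm check out.

I'll take s1 first and start by squaring the tool.

```bash
python3 -m pendant '[[[0,0,0,0,0,-0.87,1],[0,0,0,0,0,-0.87,1],[0,0,0,0,0,-0.87,1],[0,0,0,0,0,-0.87,1],[0,0,0,0,0,-0.87,1],[0,0,0,0,0,-0.87,1],[0,0,0,0,0,-0.87,1],[0,0,0,0,0,0,1]]]' 30
```

```text
time_s: 0.9
tcp_pos: [0.2781, 0.6148, 0.2481]
eef_rot: [180.0, 0.0, 0.1]
contact_force: [-0.9, 0.5, -1.6]
gripper_width: 0.0877
gripper_force: 0.0
```

```bash
python3 -m pendant '[[[0.34,1,0,0,0,0,1],[0.34,1,0,0,0,0,1],[0.34,1,0,0,0,0,1],[0.34,1,0,0,0,0,1],[0.34,1,0,0,0,0,1],[0.34,1,0,0,0,0,1],[0.34,1,0,0,0,0,1],[0.34,1,0,0,0,0,1]]]'
python3 -m pendant '[[[0.34,1,0,0,0,0,1],[0.34,1,0,0,0,0,1],[0.34,1,0,0,0,0,1],[0.34,1,0,0,0,0,1],[0.34,1,0,0,0,0,1],[0.34,1,0,0,0,0,1],[0.34,1,0,0,0,0,1],[0.34,1,0,0,0,0,1]]]'
python3 -m pendant '[[[0.34,1,0,0,0,0,1],[0.34,1,0,0,0,0,1],[0.34,1,0,0,0,0,1],[0.34,1,0,0,0,0,1],[0.34,1,0,0,0,0,1],[0.34,0.7,0,0,0,0,1],[0.34,0.6,0,0,0,0,1],[0.34,0.4,0,0,0,0,1]]]'
```

```text
time_s: 1.7
tcp_pos: [0.333, 0.4536, 0.2485]
eef_rot: [180.0, 0.0, -0.0]
contact_force: [-0.8, -1.2, -0.0]
gripper_width: 0.0874
gripper_force: 0.0
time_s: 2.5
tcp_pos: [0.3876, 0.2933, 0.2486]
eef_rot: [-180.0, -0.0, 0.0]
contact_force: [0.3, 0.3, -0.2]
gripper_width: 0.0878
gripper_force: 0.0
time_s: 3.3
tcp_pos: [0.4418, 0.1595, 0.2487]
eef_rot: [-180.0, -0.0, -0.0]
contact_force: [0.3, 0.5, 0.9]
gripper_width: 0.0875
gripper_force: 0.0
```

```bash
python3 -m pendant '[[[0.05,1,0,0,0,0,1],[0,0.97,0,0,0,0,1],[0,0,0.6,0,0,0,1],[0,0,1,0,0,0,1],[0,0,1,0,0,0,1],[0,0,1,0,0,0,1],[0,0,1,0,0,0,1],[0,0,1,0,0,0,1]]]'
python3 -m pendant '[[[0,0,1,0,0,0,1],[0,0,1,0,0,0,1],[0,0,1,0,0,0,1],[0,0,0.7,0,0,0,1],[0,0,0.4,0,0,0,1],[0,0,0.2,0,0,0,1],[0,0,0,0,0,0,1],[0,0,0,0,0,0,1]]]'
```

```text
time_s: 4.1
tcp_pos: [0.4425, 0.1217, 0.1353]
eef_rot: [-180.0, 0.0, 0.0]
contact_force: [0.4, -0.5, 0.1]
gripper_width: 0.0876
gripper_force: 0.0
time_s: 4.9
tcp_pos: [0.4429, 0.1219, 0.051]
eef_rot: [-180.0, -0.0, 0.0]
contact_force: [0.8, -0.2, -0.3]
gripper_width: 0.0876
gripper_force: 0.0
```

Close, then lift 190 mm.

```bash
python3 -m pendant '[[[0,0,0,0,0,0,-1],[0,0,0,0,0,0,-1],[0,0,0,0,0,0,-1],[0,0,0,0,0,0,-1],[0,0,0,0,0,0,-1],[0,0,0,0,0,0,-1],[0,0,0,0,0,0,-1],[0,0,0,0,0,0,-1]]]' 30
python3 -m pendant '[[[0,0,-0.2,0,0,0,-1],[0,0,-0.5,0,0,0,-1],[0,0,-1,0,0,0,-1],[0,0,-1,0,0,0,-1],[0,0,-1,0,0,0,-1],[0,0,-1,0,0,0,-1],[0,0,-1,0,0,0,-1],[0,0,-1,0,0,0,-1]]]'
```

```text
time_s: 5.7
tcp_pos: [0.4423, 0.1212, 0.0506]
eef_rot: [180.0, 0.0, 0.0]
contact_force: [-1.2, -3.1, 4.3]
gripper_width: 0.0454
gripper_force: 30.0
time_s: 6.5
tcp_pos: [0.4423, 0.1217, 0.186]
eef_rot: [-180.0, -0.0, 0.0]
contact_force: [-0.3, -1.6, -4.2]
gripper_width: 0.0449
gripper_force: 30.0
```

```bash
python3 -m pendant '[[[0,0.5,-0.8,0,0,0,-1],[0,1,-0.8,0,0,0,-1],[0,1,-0.5,0,0,0,-1],[0,1,-0.3,0,0,0,-1],[0,1,0,0,0,0,-1],[0,1,0,0,0,0,-1],[0,1,0,0,0,0,-1],[0,1,0,0,0,0,-1]]]'
python3 -m pendant '[[[0,1,0,0,0,0,-1],[0,1,0,0,0,0,-1],[0,1,0,0,0,0,-1],[0.2,1,0,0,0,0,-1],[0.3,1,0,0,0,0,-1],[0.3,1,0,0,0,0,-1],[0.3,1,0,0,0,0,-1],[0.3,1,0,0,0,0,-1]]]'
python3 -m pendant '[[[0.3,1,0,0,0,0,-1],[0.5,1,0,0,0,0,-1],[0.5,1,0,0,0,0,-1],[0.5,1,0,0,0,0,-1],[0.5,1,0,0,0,0,-1],[0.2,1,0,0,0,0,-1],[0,0.7,0,0,0,0,-1],[0,0.3,0,0,0,0,-1]]]'
```

```text
time_s: 7.3
tcp_pos: [0.4422, -0.029, 0.2331]
eef_rot: [-180.0, -0.0, 0.0]
contact_force: [0.5, 0.4, -3.6]
gripper_width: 0.045
gripper_force: 30.0
time_s: 8.1
tcp_pos: [0.4706, -0.189, 0.233]
eef_rot: [-180.0, -0.0, 0.0]
contact_force: [1.0, 0.1, -3.5]
gripper_width: 0.0452
gripper_force: 30.0
time_s: 8.9
tcp_pos: [0.5203, -0.3291, 0.2324]
eef_rot: [-180.0, 0.0, -0.0]
contact_force: [0.3, 0.7, -3.3]
gripper_width: 0.0455
gripper_force: 30.0
```

```bash
python3 -m pendant '[[[0.02,0.17,0.5,0,0,0,-1],[0,0,1,0,0,0,-1],[0,0,1,0,0,0,-1],[0,0,1,0,0,0,-1],[0,0,0.7,0,0,0,-1],[0,0,0.2,0,0,0,-1],[0,0,0,0,0,0,-1],[0,0,0,0,0,0,-1]]]'
cat > look.py <<'E'
import sys
from h import *
from plant import r,vision
s=r.get_state();t=s["tcp_pos"];print(np.round(t,4),np.round(s["contact_force"],1))
zb=t[2]-.051
for n in("scene","side"):
    c=vision.capture(n);W=cloud(c);hsv=cv2.cvtColor(c["frame"],cv2.COLOR_BGR2HSV)
    near=np.hypot(W[...,0]-t[0],W[...,1]-t[1])<.035
    m=near&(W[...,2]>zb+.002)&(W[...,2]<zb+.026); p=W[m]; f=fit(p[:,:2],.023)
    q=W[near&(W[...,2]>.03)&(W[...,2]<min(.07,zb-.006))]
    print(n,"sleeve",np.round(f.x,4),len(p),np.sqrt(np.mean(f.fun**2)).round(4),"pin",np.round(fit(q[:,:2],.014).x,4) if len(q)>20 else None, len(q))
    w=W[near&(W[...,2]<.14)]; print("  low end z hist",np.histogram(p[:,2],4))
    if len(sys.argv)>1: cv2.imwrite(f"pics/{sys.argv[1]}_{n}.png",c["frame"])
E
python3 look.py p1
python3 - <<'E'
import cv2,numpy as np
a=cv2.imread("pics/p1_scene.png")[120:270,60:210];b=cv2.imread("pics/p1_side.png")[270:420,210:360]
cv2.imwrite("pics/p1.png",cv2.resize(np.hstack([a,b]),(800,400)))
E
```

```text
time_s: 9.7
tcp_pos: [0.5217, -0.3318, 0.1454]
eef_rot: [180.0, -0.1, 0.0]
contact_force: [-0.4, 0.6, -3.4]
gripper_width: 0.0451
gripper_force: 30.0
[ 0.5217 -0.3318  0.1454] [-0.4  0.6 -3.4]
scene sleeve [ 0.5584 -0.3137] 173 0.0069 pin [ 0.5398 -0.319 ] 160
  low end z hist (array([39, 46, 45, 43]), array([0.09652267, 0.10248956, 0.10845644, 0.11442332, 0.1203902 ]))
  return _methods._mean(a, axis=axis, dtype=dtype,
  ret = um.true_divide(
Traceback (most recent call last):
  File "look.py", line 9, in <module>
    m=near&(W[...,2]>zb+.002)&(W[...,2]<zb+.026); p=W[m]; f=fit(p[:,:2],.023)
                                                            ~~~^^^^^^^^^^^^^^
  File "h.py", line 11, in fit
    return least_squares(f,x0,loss="soft_l1",f_scale=.001)
ValueError: Initial guess is outside of provided bounds
[ WARN:0@0.012] global loadsave.cpp:275 findDecoder imread_('pics/p1_side.png'): can't open/read file: check file path/integrity
Traceback (most recent call last):
TypeError: 'NoneType' object is not subscriptable
```

```bash
sed -i 's/def fit(xy,r=None):/def fit(xy,r=None,x0=None):/; s/    x0=\[\*np.median/    x0=list(x0) if x0 is not None else [*np.median/' h.py
sed -i 's/,\.023)$/,.023,t[:2])/; s/,\.014)\.x/,.014,t[:2]).x/; s/; f=fit/\n    if len(p)<30: print(n,"hidden"); continue\n    f=fit/; /low end/d' look.py
python3 look.py p2
python3 - <<'E'
import cv2,numpy as np
a=cv2.imread("pics/p2_scene.png")[100:270,40:260]
cv2.imwrite("pics/p2.png",cv2.resize(a,(660,510)))
E
```

```text
[ 0.5218 -0.3319  0.1457] [ 0.  -0.5 -3. ]
scene sleeve [ 0.5217 -0.3322] 167 0.001 pin [ 0.5203 -0.3332] 159
side hidden
```

View pics/p2.png

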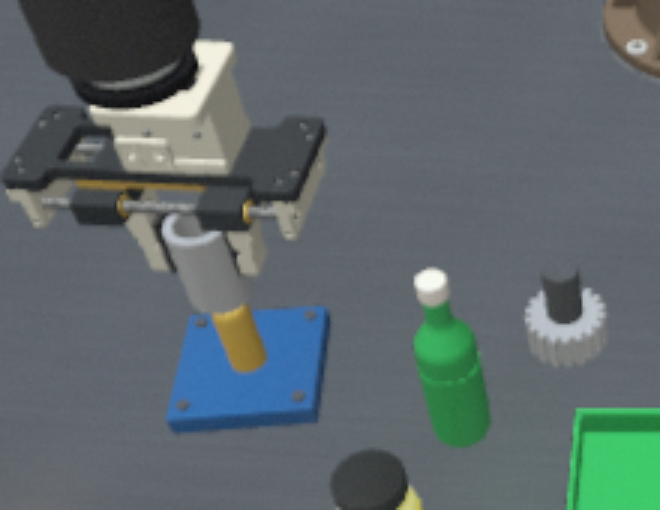

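In the crop the sleeve's lower end, at about (215,305), hangs just over the pin. The pin axis is at (240,330), about 1.3 mm away by measurement. I'll correct that and lower gently.

```bash
python3 -m pendant '[[[-0.06,0.05,0.2,0,0,0,-1],[0,0,0.3,0,0,0,-1],[0,0,0.25,0,0,0,-1],[0,0,0.2,0,0,0,-1],[0,0,0.2,0,0,0,-1],[0,0,0.2,0,0,0,-1],[0,0,0.1,0,0,0,-1],[0,0,0,0,0,0,-1]]]'
```

```text
time_s: 10.7
tcp_pos: [0.5198, -0.3327, 0.1152]
eef_rot: [-180.0, 0.0, 0.0]
contact_force: [0.2, -0.1, -3.2]
gripper_width: 0.0453
gripper_force: 30.0
```

Lower end at 64 mm, over the taper and free. I'll go slowly through the 50 mm stop height (TCP 0.101).

```bash
python3 -m pendant '[[[0.02,0,0.15,0,0,0,-1],[0,0,0.15,0,0,0,-1],[0,0,0.15,0,0,0,-1],[0,0,0.1,0,0,0,-1],[0,0,0.1,0,0,0,-1],[0,0,0.1,0,0,0,-1],[0,0,0,0,0,0,-1],[0,0,0,0,0,0,-1]]]'
```

```text
time_s: 11.5
tcp_pos: [0.5204, -0.3328, 0.1007]
eef_rot: [180.0, -0.0, 0.0]
contact_force: [-0.9, -0.9, -1.7]
gripper_width: 0.0453
gripper_force: 30.0
```

```bash
python3 -m pendant '[[[0,0,0.1,0,0,0,-1],[0,0,0.1,0,0,0,-1],[0,0,0.1,0,0,0,-1],[0,0,0,0,0,0,-1],[0,0,0,0,0,0,-1],[0,0,0,0,0,0,-1],[0,0,0,0,0,0,-1],[0,0,0,0,0,0,-1]]]'
```

```text
time_s: 12.3
tcp_pos: [0.521, -0.3329, 0.0998]
eef_rot: [179.9, -0.2, 0.1]
contact_force: [-11.2, 11.4, 36.2]
gripper_width: 0.045
gripper_force: 30.0
```

It stopped at exactly the 30 mm obstruction height with 36 N, so s1 does not fit. I'll lift it clear and locate the pistons in the trays.

```bash
python3 -m pendant '[[[0,0,-0.3,0,0,0,-1],[0,0,-0.5,0,0,0,-1],[0,0,-1,0,0,0,-1],[0,0,-1,0,0,0,-1],[0,0,-1,0,0,0,-1],[0,0,-1,0,0,0,-1],[0,0,-1,0,0,0,-1],[0,0,-1,0,0,0,-1]]]'
python3 - <<'E'
from h import *
d=pickle.load(open("d0.pkl","rb"))
for n,P in(("scene",((281,281),(423,226))),("side",((326,229),(248,152)))):
    W=cloud(d[n]);hsv=cv2.cvtColor(d[n]["frame"],cv2.COLOR_BGR2HSV)
    for u,v in P:
        c=W[v,u];m=(np.hypot(W[...,0]-c[0],W[...,1]-c[1])<.04)&(W[...,2]>.015)&(W[...,2]<.033)&(hsv[...,1]<60);q=W[m][:,:2]
        print(n,c.round(3),"piston",cv2.minEnclosingCircle((q*1000).astype(np.float32)))
E
```

```text
time_s: 13.1
tcp_pos: [0.5202, -0.3327, 0.2311]
eef_rot: [-180.0, 0.0, 0.0]
contact_force: [0.7, -0.1, -3.3]
gripper_width: 0.0452
gripper_force: 30.0
scene [0.674 0.049 0.028] piston ((662.4263916015625, 48.777305603027344), 25.388917922973633)
scene [0.497 0.37  0.023] piston ((483.9892272949219, 371.8870544433594), 25.698074340820312)
side [0.659 0.038 0.025] piston ((659.3519287109375, 47.02803421020508), 26.430095672607422)
side [0.482 0.361 0.023] piston ((482.7283630371094, 370.2789306640625), 25.334012985229492)
```

```bash
python3 -m pendant '[[[0,-0.4,-0.5,0,0,0,-1],[0,-1,-0.5,0,0,0,-1],[0,-1,0,0,0,0,-1],[0,-1,0,0,0,0,-1],[0,-1,0,0,0,0,-1],[0,-1,0,0,0,0,-1],[0,-1,0,0,0,0,-1],[0,-1,0,0,0,0,-1]]]'
python3 -m pendant '[[[0,-1,0,0,0,0,-1],[0,-1,0,0,0,0,-1],[0,-1,0,0,0,0,-1],[0,-1,0,0,0,0,-1],[0,-1,0,0,0,0,-1],[0,-1,0,0,0,0,-1],[0,-1,0,0,0,0,-1],[0,-1,0,0,0,0,-1]]]'
python3 -m pendant '[[[0,-1,0,0,0,0,-1],[0,-1,0,0,0,0,-1],[0,-1,0,0,0,0,-1],[0,-1,0,0,0,0,-1],[0,-1,0,0,0,0,-1],[0,-1,0,0,0,0,-1],[0,-1,0,0,0,0,-1],[0,-1,0,0,0,0,-1]]]'
python3 -m pendant '[[[0.2,-1,0,0,0,0,-1],[0.2,-1,0,0,0,0,-1],[0.2,-1,0,0,0,0,-1],[0.2,-1,0,0,0,0,-1],[0.2,-1,0,0,0,0,-1],[0,-1,0,0,0,0,-1],[0,-1,0,0,0,0,-1],[0,-0.5,0,0,0,0,-1]]]'
```

```text
time_s: 13.9
tcp_pos: [0.5198, -0.1834, 0.2499]
eef_rot: [-180.0, 0.1, 0.0]
contact_force: [-0.6, 0.3, -3.6]
gripper_width: 0.0451
gripper_force: 30.0
time_s: 14.7
tcp_pos: [0.5196, -0.0236, 0.25]
eef_rot: [-180.0, 0.1, 0.0]
contact_force: [0.4, -0.1, -2.3]
gripper_width: 0.0452
gripper_force: 30.0
time_s: 15.5
tcp_pos: [0.5194, 0.1363, 0.2499]
eef_rot: [180.0, 0.1, 0.0]
contact_force: [-0.1, 0.3, -4.3]
gripper_width: 0.045
gripper_force: 30.0
time_s: 16.3
tcp_pos: [0.54, 0.2874, 0.2503]
eef_rot: [180.0, 0.0, 0.1]
contact_force: [-0.5, -1.1, -3.9]
gripper_width: 0.0453
gripper_force: 30.0
```

```bash
python3 -m pendant '[[[0,-0.65,0,0,0,0,-1],[0,0,0.5,0,0,0,-1],[0,0,1,0,0,0,-1],[0,0,1,0,0,0,-1],[0,0,1,0,0,0,-1],[0,0,1,0,0,0,-1],[0,0,1,0,0,0,-1],[0,0,1,0,0,0,-1]]]'
python3 -m pendant '[[[0,0,1,0,0,0,-1],[0,0,0.9,0,0,0,-1],[0,0,0.6,0,0,0,-1],[0,0,0.3,0,0,0,-1],[0,0,0.1,0,0,0,-1],[0,0,0,0,0,0,-1],[0,0,0,0,0,0,-1],[0,0,0,0,0,0,-1]]]'
```

```text
time_s: 17.1
tcp_pos: [0.5399, 0.2977, 0.1195]
eef_rot: [180.0, 0.0, -0.0]
contact_force: [0.5, 0.3, -4.6]
gripper_width: 0.045
gripper_force: 30.0
time_s: 17.9
tcp_pos: [0.5405, 0.2986, 0.0634]
eef_rot: [-179.9, -0.1, 0.0]
contact_force: [-0.3, 0.3, -3.2]
gripper_width: 0.0452
gripper_force: 30.0
```

```bash
python3 look.py
```

```text
[0.5405 0.2986 0.0634] [-0.3  0.3 -3.2]
scene sleeve [0.5401 0.2984] 138 0.0009 pin None 0
side sleeve [0.541  0.2994] 79 0.0017 pin None 0
```

```bash
python3 -m pendant '[[[0,0,0.1,0,0,0,-1],[0,0,0.1,0,0,0,-1],[0,0,0.08,0,0,0,-1],[0,0,0.05,0,0,0,-1],[0,0,0.05,0,0,0,-1],[0,0,0,0,0,0,-1],[0,0,0,0,0,0,-1],[0,0,0,0,0,0,-1]]]'
```

```text
time_s: 18.8
tcp_pos: [0.5401, 0.2982, 0.0554]
eef_rot: [180.0, -0.0, 0.0]
contact_force: [-3.5, -1.4, 4.8]
gripper_width: 0.0455
gripper_force: 30.0
```

```bash
python3 -m pendant '[[[0,0,0,0,0,0,0.4],[0,0,0,0,0,0,0.4],[0,0,0,0,0,0,0.4],[0,0,0,0,0,0,0.4],[0,0,0,0,0,0,0.4],[0,0,-0.2,0,0,0,0.4],[0,0,-0.5,0,0,0,0.4],[0,0,-1,0,0,0,0.4]]]'
python3 -m pendant '[[[0,0,-1,0,0,0,1],[0,0,-1,0,0,0,1],[0,0,-1,0,0,0,1],[0,0,-1,0,0,0,1],[0,0,-1,0,0,0,1],[0,0,-1,0,0,0,1],[0,0,-1,0,0,0,1],[0,0,-1,0,0,0,1]]]'
python3 - <<'E'
from h import *
from plant import vision
for n in("scene","side"):
    c=vision.capture(n);W=cloud(c)
    for k,t in(("s1",(.540,.298)),("s2",(.6605,.154))):
        m=np.hypot(W[...,0]-t[0],W[...,1]-t[1])<.035;p=W[m&(W[...,2]>.035)&(W[...,2]<.068)]
        if len(p)<30: print(n,k,"hidden");continue
        print(n,k,fit(p[:,:2],.023,t).x.round(4),len(p),"top",np.percentile(W[m][:,2],[95,99]).round(3))
    cv2.imwrite(f"pics/red_{n}.png",c["frame"])
E
```

```text
time_s: 19.6
tcp_pos: [0.5395, 0.2977, 0.0886]
eef_rot: [179.9, 0.1, 0.0]
contact_force: [0.1, -0.0, 0.2]
gripper_width: 0.0611
gripper_force: 0.0
time_s: 20.4
tcp_pos: [0.54, 0.2982, 0.2509]
eef_rot: [-180.0, -0.0, 0.0]
contact_force: [0.5, -0.1, 0.4]
gripper_width: 0.0874
gripper_force: 0.0
scene s1 [0.5405 0.2974] 302 top [0.407 0.412]
scene s2 [0.6617 0.1533] 344 top [0.071 0.072]
side s1 [0.5401 0.2976] 189 top [0.413 0.418]
side s2 [0.661  0.1534] 263 top [0.071 0.072]
```

```bash
python3 -m pendant '[[[0.76,0.9,0,0,0,0,1],[0.76,0.9,0,0,0,0,1],[0.76,0.9,0,0,0,0,1],[0.76,0.9,0,0,0,0,1],[0.76,0.9,0,0,0,0,1],[0.76,0.9,0,0,0,0,1],[0.76,0.9,0,0,0,0,1],[0.76,0.9,0,0,0,0,1]]]'
python3 -m pendant '[[[0,0,0,0,0,0,1],[0,0,0.5,0,0,0,1],[0,0,1,0,0,0,1],[0,0,1,0,0,0,1],[0,0,1,0,0,0,1],[0,0,1,0,0,0,1],[0,0,0.3,0,0,0,1],[0,0,0,0,0,0,1]]]'
```

```text
time_s: 21.3
tcp_pos: [0.6621, 0.1534, 0.2491]
eef_rot: [-180.0, 0.0, 0.0]
contact_force: [-0.7, -0.1, 0.4]
gripper_width: 0.0877
gripper_force: 0.0
time_s: 22.1
tcp_pos: [0.6608, 0.1546, 0.1518]
eef_rot: [179.9, 0.1, 0.1]
contact_force: [0.2, 0.5, 0.6]
gripper_width: 0.0876
gripper_force: 0.0
```

Down 100 mm, close, lift.

```bash
python3 -m pendant '[[[0,0,0.5,0,0,0,1],[0,0,1,0,0,0,1],[0,0,1,0,0,0,1],[0,0,1,0,0,0,1],[0,0,1,0,0,0,1],[0,0,0.4,0,0,0,1],[0,0,0.1,0,0,0,1],[0,0,0,0,0,0,1]]]'
python3 -m pendant '[[[0,0,0,0,0,0,-1],[0,0,0,0,0,0,-1],[0,0,0,0,0,0,-1],[0,0,0,0,0,0,-1],[0,0,0,0,0,0,-1],[0,0,0,0,0,0,-1],[0,0,0,0,0,0,-1],[0,0,0,0,0,0,-1]]]' 30
python3 -m pendant '[[[0,0,-0.2,0,0,0,-1],[0,0,-0.5,0,0,0,-1],[0,0,-1,0,0,0,-1],[0,0,-1,0,0,0,-1],[0,0,-1,0,0,0,-1],[0,0,-1,0,0,0,-1],[0,0,-1,0,0,0,-1],[0,0,-1,0,0,0,-1]]]'
```

```text
time_s: 22.9
tcp_pos: [0.6622, 0.1545, 0.0536]
eef_rot: [-180.0, -0.0, 0.0]
contact_force: [-0.3, -0.3, -0.3]
gripper_width: 0.0874
gripper_force: 0.0
time_s: 23.7
tcp_pos: [0.6618, 0.1542, 0.053]
eef_rot: [180.0, -0.0, 0.0]
contact_force: [0.7, -0.5, 1.3]
gripper_width: 0.0446
gripper_force: 30.0
time_s: 24.5
tcp_pos: [0.6614, 0.1543, 0.1881]
eef_rot: [-180.0, 0.0, 0.0]
contact_force: [-0.4, 0.3, -3.9]
gripper_width: 0.045
gripper_force: 30.0
```

```bash
python3 -m pendant '[[[0,0.5,-1,0,0,0,-1],[0,1,-1,0,0,0,-1],[-0.3,1,-0.8,0,0,0,-1],[-0.3,1,-0.4,0,0,0,-1],[-0.3,1,0,0,0,0,-1],[-0.3,1,0,0,0,0,-1],[-0.3,1,0,0,0,0,-1],[-0.3,1,0,0,0,0,-1]]]'
python3 -m pendant '[[[-0.4,1,0,0,0,0,-1],[-0.4,1,0,0,0,0,-1],[-0.4,1,0,0,0,0,-1],[-0.4,1,0,0,0,0,-1],[-0.4,1,0,0,0,0,-1],[-0.4,1,0,0,0,0,-1],[-0.4,1,0,0,0,0,-1],[-0.4,1,0,0,0,0,-1]]]'
python3 -m pendant '[[[-0.4,1,0,0,0,0,-1],[-0.4,1,0,0,0,0,-1],[-0.4,1,0,0,0,0,-1],[-0.4,1,0,0,0,0,-1],[-0.4,1,0,0,0,0,-1],[0,1,0,0,0,0,-1],[0,1,0,0,0,0,-1],[0,0.8,0,0,0,0,-1]]]'
```

```text
time_s: 25.3
tcp_pos: [0.6248, 0.0025, 0.2501]
eef_rot: [180.0, 0.1, 0.0]
contact_force: [0.4, 0.8, -3.5]
gripper_width: 0.0446
gripper_force: 30.0
time_s: 26.1
tcp_pos: [0.5609, -0.1573, 0.2509]
eef_rot: [-180.0, 0.0, 0.0]
contact_force: [0.1, 0.1, -3.4]
gripper_width: 0.0449
gripper_force: 30.0
time_s: 26.9
tcp_pos: [0.5211, -0.3134, 0.2509]
eef_rot: [180.0, -0.0, -0.0]
contact_force: [-0.0, 0.5, -4.1]
gripper_width: 0.0449
gripper_force: 30.0
```

```bash
python3 -m pendant '[[[-0.03,0.92,0,0,0,0,-1],[0,0,0.7,0,0,0,-1],[0,0,1,0,0,0,-1],[0,0,1,0,0,0,-1],[0,0,1,0,0,0,-1],[0,0,1,0,0,0,-1],[0,0,0.5,0,0,0,-1],[0,0,0,0,0,0,-1]]]'; python3 look.py
```

```text
time_s: 27.7
tcp_pos: [0.5202, -0.3297, 0.1451]
eef_rot: [-179.9, 0.2, 0.0]
contact_force: [-0.4, -0.4, -3.7]
gripper_width: 0.0449
gripper_force: 30.0
[ 0.5202 -0.3297  0.1451] [-0.4 -0.4 -3.7]
scene sleeve [ 0.5181 -0.3299] 169 0.001 pin [ 0.5203 -0.3331] 161
side hidden
```

```bash
python3 -m pendant '[[[0.1,0.15,0,0,0,0,-1],[0,0,0.25,0,0,0,-1],[0,0,0.25,0,0,0,-1],[0,0,0.25,0,0,0,-1],[0,0,0.25,0,0,0,-1],[0,0,0.25,0,0,0,-1],[0,0,0.1,0,0,0,-1],[0,0,0,0,0,0,-1]]]'
python3 -m pendant '[[[0,0,0.15,0,0,0,-1],[0,0,0.15,0,0,0,-1],[0,0,0.15,0,0,0,-1],[0,0,0.1,0,0,0,-1],[0,0,0.1,0,0,0,-1],[0,0,0,0,0,0,-1],[0,0,0,0,0,0,-1],[0,0,0,0,0,0,-1]]]'
```

```text
time_s: 28.6
tcp_pos: [0.5231, -0.333, 0.1195]
eef_rot: [-180.0, 0.0, 0.0]
contact_force: [0.0, -0.9, -4.2]
gripper_width: 0.045
gripper_force: 30.0
time_s: 29.4
tcp_pos: [0.5235, -0.3332, 0.1071]
eef_rot: [180.0, -0.0, 0.0]
contact_force: [-0.7, -0.1, -3.4]
gripper_width: 0.0451
gripper_force: 30.0
```

Lower end at 54 mm, free. I'll continue in small steps past 50 mm.

```bash
python3 -m pendant '[[[-0.02,0,0.1,0,0,0,-1],[0,0,0.1,0,0,0,-1],[0,0,0.1,0,0,0,-1],[0,0,0.1,0,0,0,-1],[0,0,0.1,0,0,0,-1],[0,0,0,0,0,0,-1],[0,0,0,0,0,0,-1],[0,0,0,0,0,0,-1]]]'
```

```text
time_s: 30.2
tcp_pos: [0.5231, -0.3332, 0.0971]
eef_rot: [180.0, -0.0, 0.0]
contact_force: [-0.3, -0.4, -4.0]
gripper_width: 0.0452
gripper_force: 30.0
```

It is past the obstruction height without force, now on to the base (TCP about 0.073).

```bash
python3 -m pendant '[[[0,0,0.15,0,0,0,-1],[0,0,0.15,0,0,0,-1],[0,0,0.15,0,0,0,-1],[0,0,0.15,0,0,0,-1],[0,0,0.15,0,0,0,-1],[0,0,0.15,0,0,0,-1],[0,0,0.1,0,0,0,-1],[0,0,0,0,0,0,-1]]]'
python3 -m pendant '[[[0,0,0.1,0,0,0,-1],[0,0,0.1,0,0,0,-1],[0,0,0.05,0,0,0,-1],[0,0,0.05,0,0,0,-1],[0,0,0,0,0,0,-1],[0,0,0,0,0,0,-1],[0,0,0,0,0,0,-1],[0,0,0,0,0,0,-1]]]'
```

```text
time_s: 31.0
tcp_pos: [0.5227, -0.3331, 0.0765]
eef_rot: [-180.0, 0.0, 0.0]
contact_force: [0.6, 0.7, -4.4]
gripper_width: 0.0445
gripper_force: 30.0
time_s: 31.8
tcp_pos: [0.5232, -0.3332, 0.073]
eef_rot: [180.0, -0.1, 0.0]
contact_force: [-3.6, 3.7, 11.0]
gripper_width: 0.0449
gripper_force: 30.0
```

It rests on the base, lower end at about 20 mm with 15 N of contact, so s2 fits. Green tray next, target (0.608, -0.008).

```bash
python3 -m pendant '[[[0,0,-0.3,0,0,0,-1],[0,0,-0.6,0,0,0,-1],[0,0,-1,0,0,0,-1],[0,0,-1,0,0,0,-1],[0,0,-1,0,0,0,-1],[0,0,-1,0,0,0,-1],[0,0,-1,0,0,0,-1],[0,0,-1,0,0,0,-1]]]'
python3 -m pendant '[[[0,0,-1,0,0,0,-1],[0,0,-1,0,0,0,-1],[0,-0.5,-0.3,0,0,0,-1],[0,-1,0,0,0,0,-1],[0,-1,0,0,0,0,-1],[0,-1,0,0,0,0,-1],[0,-1,0,0,0,0,-1],[0,-1,0,0,0,0,-1]]]'
python3 -m pendant '[[[0.5,-1,0,0,0,0,-1],[0.5,-1,0,0,0,0,-1],[0.5,-1,0,0,0,0,-1],[0.5,-1,0,0,0,0,-1],[0.5,-1,0,0,0,0,-1],[0.5,-1,0,0,0,0,-1],[0.5,-1,0,0,0,0,-1],[0.5,-1,0,0,0,0,-1]]]'
python3 -m pendant '[[[0.25,-1,0,0,0,0,-1],[0,-1,0,0,0,0,-1],[0,-0.7,0,0,0,0,-1],[0,0,0.5,0,0,0,-1],[0,0,1,0,0,0,-1],[0,0,1,0,0,0,-1],[0,0,0.5,0,0,0,-1],[0,0,0,0,0,0,-1]]]'
```

```text
time_s: 32.6
tcp_pos: [0.5228, -0.3331, 0.2104]
eef_rot: [180.0, -0.0, 0.0]
contact_force: [0.9, 0.2, -4.2]
gripper_width: 0.0449
gripper_force: 30.0
time_s: 33.4
tcp_pos: [0.5223, -0.2217, 0.2546]
eef_rot: [-180.0, 0.0, 0.0]
contact_force: [0.1, 0.6, -3.3]
gripper_width: 0.0447
gripper_force: 30.0
time_s: 34.2
tcp_pos: [0.6026, -0.0617, 0.2546]
eef_rot: [-180.0, 0.0, 0.0]
contact_force: [-0.2, -0.5, -4.2]
gripper_width: 0.0448
gripper_force: 30.0
time_s: 35.0
tcp_pos: [0.6066, -0.0097, 0.1931]
eef_rot: [180.0, 0.2, -0.0]
contact_force: [0.2, 0.1, -3.4]
gripper_width: 0.0446
gripper_force: 30.0
```

```bash
python3 -m pendant '[[[0,0,0.5,0,0,0,-1],[0,0,1,0,0,0,-1],[0,0,1,0,0,0,-1],[0,0,1,0,0,0,-1],[0,0,1,0,0,0,-1],[0,0,1,0,0,0,-1],[0,0,0.6,0,0,0,-1],[0,0,0.2,0,0,0,-1]]]'; python3 -m pendant '[[[0,0,0.1,0,0,0,-1],[0,0,0.1,0,0,0,-1],[0,0,0,0,0,0,-1],[0,0,0,0,0,0,-1],[0,0,0,0,0,0,-1],[0,0,0,0,0,0,-1],[0,0,0,0,0,0,-1],[0,0,0,0,0,0,-1]]]';python3 look.py
```

```text
time_s: 35.8
tcp_pos: [0.6075, -0.0093, 0.068]
eef_rot: [180.0, 0.1, 0.0]
contact_force: [-0.7, -0.6, -4.3]
gripper_width: 0.0449
gripper_force: 30.0
time_s: 36.6
tcp_pos: [0.6078, -0.0091, 0.065]
eef_rot: [-180.0, -0.0, 0.0]
contact_force: [0.1, 0.4, -4.6]
gripper_width: 0.0448
gripper_force: 30.0
[ 0.6078 -0.0091  0.065 ] [ 0.1  0.4 -4.6]
scene sleeve [ 0.6062 -0.0094] 139 0.0008 pin None 0
side sleeve [ 0.6072 -0.0086] 64 0.0012 pin None 0
```

```bash
python3 -m pendant '[[[0,0,0.1,0,0,0,-1],[0,0,0.1,0,0,0,-1],[0,0,0.1,0,0,0,-1],[0,0,0.05,0,0,0,-1],[0,0,0.05,0,0,0,-1],[0,0,0,0,0,0,-1],[0,0,0,0,0,0,-1],[0,0,0,0,0,0,-1]]]'
```

```text
time_s: 37.5
tcp_pos: [0.6077, -0.0091, 0.058]
eef_rot: [180.0, -0.0, 0.0]
contact_force: [-3.5, 0.4, 6.1]
gripper_width: 0.0449
gripper_force: 30.0
```

In contact with the tray floor, so release and retreat.

```bash
python3 -m pendant '[[[0,0,0,0,0,0,0.4],[0,0,0,0,0,0,0.4],[0,0,0,0,0,0,0.4],[0,0,0,0,0,0,0.4],[0,0,0,0,0,0,0.4],[0,0,-0.2,0,0,0,0.4],[0,0,-0.5,0,0,0,0.4],[0,0,-1,0,0,0,0.4]]]'
python3 -m pendant '[[[0,0,-1,0,0,0,0.4],[0,0,-1,0,0,0,0.4],[0,0,-1,0,0,0,0.4],[0,0,-1,0,0,0,0.4],[0,0,-1,0,0,0,0.4],[0,0,-1,0,0,0,0.4],[0,0,-1,0,0,0,0.4],[0,0,0,0,0,0,0.4]]]'
python3 - <<'E'
from h import *
from plant import vision
I=[]
for n in("scene","side"):
    c=vision.capture(n);W=cloud(c);I.append(c["frame"])
    for k,t in(("s1",(.540,.298)),("s2",(.6065,-.009))):
        m=np.hypot(W[...,0]-t[0],W[...,1]-t[1])<.035;p=W[m&(W[...,2]>.035)&(W[...,2]<.068)]
        if len(p)<30: print(n,k,"hidden");continue
        w=W[m&(W[...,2]<.12)];print(n,k,fit(p[:,:2],.023,t).x.round(4),len(p),"top",np.percentile(w[:,2],99).round(3))
cv2.imwrite("pics/end.png",cv2.resize(np.hstack(I),(800,300)))
E
```

```text
time_s: 38.3
tcp_pos: [0.607, -0.0093, 0.0906]
eef_rot: [180.0, 0.1, 0.0]
contact_force: [-0.1, -0.4, 0.9]
gripper_width: 0.0614
gripper_force: 0.0
time_s: 39.1
tcp_pos: [0.6093, -0.009, 0.2352]
eef_rot: [-180.0, -0.3, 0.0]
contact_force: [-0.4, -0.9, -0.1]
gripper_width: 0.0613
gripper_force: 0.0
scene s1 [0.5406 0.2974] 302 top 0.077
scene s2 [ 0.6072 -0.0095] 306 top 0.077
side s1 [0.5402 0.2982] 185 top 0.078
side s2 [ 0.6067 -0.0096] 277 top 0.077
```

View pics/end.png

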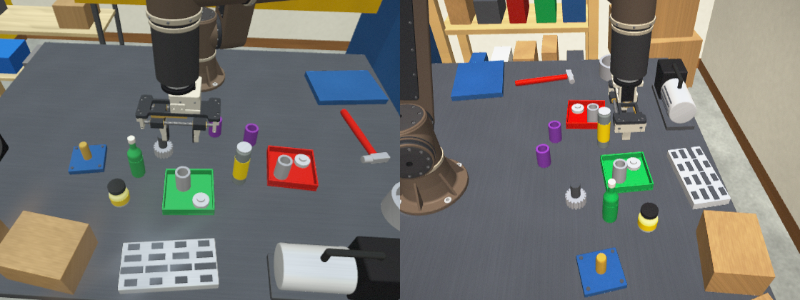

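Both sleeves stand upright with their tops at about 75 mm. The green tray's sleeve is at (183,180) in the left view and the red tray's at (283,168). The gripper is clear and the bystanders are undisturbed.

```bash
python3 -c "
from plant import r
print(r.close_job())"
```

```text
the job is handed in; nothing more can be done
None
```

The job is handed in, with no verdict returned: the sleeve nearer the robot stopped 30 mm above the base and stands in the red tray, and the farther one reached the base and stands in the green tray.

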